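# Dispense a yellow refill capsule with the pedal

### The arm

A 7-joint arm with a two-finger parallel gripper is mounted at the origin on the work surface. World frame = base frame: x ahead of the robot, y to its left, z up, the work surface at z = 0. Lengths are in m, angles in rad, forces in N, time in s.
With the tool pointing down it reaches from about 0.35 to 0.9 m from the base axis. Payload 8.1 kg.
Tool frame: the origin (TCP) lies between the finger pads; the fingertips stand 17 mm ahead of it and the grasp point (between the pads) lies 2 mm behind it; z points along the fingers, y is the direction in which the jaws open and shut (so a half turn about z gives the same grasp; the last joint's range is limited). The gripper opens to 92 mm and grips with 3 to 60 N. Pads are 19 mm wide; open, the fingers measure 130 mm over their backs; the gripper's body (75 mm by 190 mm) begins 47 mm behind the grasp point.
Start: joints at [-1.376, 0.434, 0.025, 1.573, -0.012, 1.134, -0.075], TCP at [0.183, 0.597, 0.244] pointing down, gripper open.
Joint ranges: [-2.62, 2.62], [-0.44, 2.09], [-1.27, 1.32], [0.08, 2.57], [-1.32, 4.46], [0.12, 2], [-2.74, 2.74]. Speed limits (rad/s): [2.22, 2.22, 3.01, 3.01, 3.14, 3.14, 3.14].

### API

Orientations are given as a rotation vector (axis times angle).
In Python, from cell import arm gives the robot as it stands. The module is installed in compiled form; this text tells all that it offers.
- The arm moves only by the shell command python3 -m crank 'ROWS' [FORCE]. ROWS is JSON, a list of rows, each a list of 5 numbers: the opening, from 0 (shut) to 1 (fully open), then the shift along the world's x, y, z normalised to -1 to 1, where 1 is 40 cm, then the turn about the world's z normalised to -1 to 1, where 1 is 60 degrees. In form: [[fingers, tx, ty, tz, twist], ...]. A call has exactly 8 rows; each row shifts and turns the commanded pose from where the row before left it; what a row does not reach is not made up. A row lasts 1/12 s, in which the tool goes at most 41.7 mm and 7.16 degrees, less where a joint would pass 70% of its speed; a pose out of reach is approached as far as the arm can. A call with a number of a shift or a turn outside -1 to 1 is refused whole. A call with a gripper value outside its range is refused whole. The fingers move at their own pace and stop on an object; FORCE is the grip in N (left out, the last holds). Time passes only in rows, so rows that do not move let the fingers close, or fill a call up. It gives the time, the measured TCP pose, the force and the opening at its end, in the units of the state.
- arm.observe(): the state, without advancing time (a new reading comes with each control period).
- arm.get_image(name): name is "scene" or "side" or "wrist"; returns the picture (384x512x3 uint8, red, green, blue); there is no depth.
- arm.get_calibration(name): a dict with "intrinsics" (3x3 intrinsics, pixels), "extrinsics" (4x4, takes a point from camera to world coordinates). Camera axes: x right, y down, z forward; pixel columns grow to the right and rows downward; lengths in m; the calibration is good to about 2 mm. The wrist camera is an equidistant fisheye: a pixel r from the principal point sees the ray r / f radians off the axis. A picture is of the moment at which its call begins: read the wrist's pose just before it. get_calibration takes no time and is no camera call; for the wrist camera it gives the pose at the moment of the call.
- arm.sign_off(): hands the job in, once; it reports no verdict.
The state is a dict: "clock": time; "joints": joint angles; "dq": joint speeds; "joint_efforts": joint torques, N m; "position": TCP position; "ee_rot": TCP orientation; "force": force on the tool from outside, world axes, zero at the start; "ft_torque": the same for the moment, N m; "width": opening from 0.0 (shut) to 1.0 (fully open).
Only numpy, scipy, OpenCV 4.12 (cv2) and the standard library are available. Lean on these libraries where they do the work, as an engineer would, in place of code of your own. Each camera call takes 0.05 s, during which the arm holds its last target.

### The job

Get a yellow refill capsule for the spray bottle: press the pedal of the dispenser that holds the yellow capsule all the way down to its stop, keep it there until the capsule has rolled out into the front tray, then let the pedal spring back up. Do not press the pedal of the other dispenser, and leave the capsule lying in the tray.

Things in the scene. Friction and masses are not known exactly. Their poses are not given: they have to be found in the camera images.
- dispenser_yellow: Pale grey dispenser fixed on the shelf, holding the yellow capsule; an identical one beside it, left or right, holds a blue one. 365 x 110 mm, aluminium arch 196 mm high over an open sloping chute with clear gate. Origin: on the shelf (z = 0), centre line, 40 mm in front of the arch. z up; -x runs along the centre line to tray and pedal, roughly to the robot; y across.
- pedal_yellow (a joint): Its black pedal, 100 x 70 mm, before the tray, in rad: 0 up (sloping 29 degrees, front end raised), 0.5 at its stop (level). Hinge at dispenser x = -115 mm, height 22. Press straight down at x = -190 mm, y = 0: tread top 69 mm high when up, 27 at the stop; 3.5 N at first, 8 to 10 N at the stop. Springs back. It lifts the gate; capsule passes above 0.35.
- capsule_yellow: Yellow plastic cylinder with two white bands, 30 mm thick, 76 mm long, about 60 g, lying across the chute. Origin at its centre, y along it. Starts behind the gate at dispenser x = +58 mm. The tray is the chute's low front end, x = -90 (lip, 64 mm high) to -45 mm, 82 mm wide; there the capsule rests at about x = -75 mm, height 50 mm.
- pedal_blue (a joint): Angle of the like pedal of the other dispenser, the one with the blue capsule, rad: 0 up, 0.5 at its stop. To be left alone.
Not all that is in view belongs to the job. Of the things like the capsule_yellow, leave any that is red; of the rest the smaller one is meant.

How it is judged:
By the outcome, as a careful person would: the job done as asked, in the order asked, and still so for the second after the job is handed in, with the robot touching nothing.
It also fails if it takes over 32 s, if anything falls off the work surface, if the arm or the gripper's body presses on something with over 40 N, if the wrist force passes 120 N, or if a joint passes its speed limit or range.

## Working session

There is one attempt and no reset: what is moved stays moved. The work goes in short steps, Python scripts to look and compute and a shell command to move; the robot and the scene stay as the last step left them, time stands still between calls to the robot, and variables do not carry over. Pictures are saved under pics/ and viewed, and the job is handed in when it is done.

```bash
mkdir -p pics; python3 - <<'E'
from cell import arm
import cv2
print(arm.observe())
for n in ("scene","side","wrist"):
    c=arm.get_calibration(n); print(n,c["intrinsics"].round(1).tolist(),c["extrinsics"].round(3).tolist())
    cv2.imwrite(f"pics/{n}0.png",arm.get_image(n)[:,:,::-1])
E
```

```text
{'clock': 0.0, 'joints': array([-1.3755964 ,  0.43521692,  0.02495161,  1.57410097, -0.01158367,
        1.13403255, -0.07508311]), 'dq': array([ 2.56630961e-03,  5.59869945e-04, -7.99463816e-05, -9.79237619e-04,
       -2.40188120e-04,  1.00626918e-03, -2.65815997e-03]), 'joint_efforts': array([-4.84519242e-04, -6.67867470e+01,  9.84572098e-01, -3.14451206e+01,
       -6.05960051e-02,  4.30666760e-02,  1.70302865e-04]), 'position': array([0.18328612, 0.59699735, 0.242947  ]), 'ee_rot': array([-4.66084537e-01, -3.10673580e+00,  2.53001012e-03]), 'force': array([ 0.73332624, -0.50647337, -0.05520976]), 'ft_torque': array([-0.0200097 , -0.02979153,  0.01787788]), 'width': 0.9984232363869984}
scene [[453.6, 0.0, 249.0], [0.0, 453.6, 194.5], [0.0, 0.0, 1.0]] [[0.447, 0.541, -0.712, 1.441], [0.894, -0.269, 0.358, -0.411], [0.002, -0.797, -0.604, 0.714], [0.0, 0.0, 0.0, 1.0]]
side [[470.2, 0.0, 249.5], [0.0, 470.2, 197.2], [0.0, 0.0, 1.0]] [[-0.928, -0.218, 0.301, 0.405], [-0.372, 0.555, -0.744, 0.634], [-0.005, -0.802, -0.597, 0.603], [0.0, 0.0, 0.0, 1.0]]
wrist [[297.3, 0.0, 252.4], [0.0, 297.3, 189.2], [0.0, 0.0, 1.0]] [[0.293, 0.917, 0.27, 0.111], [0.956, -0.281, -0.084, 0.62], [-0.002, 0.283, -0.959, 0.384], [0.0, 0.0, 0.0, 1.0]]
```

View pics/scene0.png

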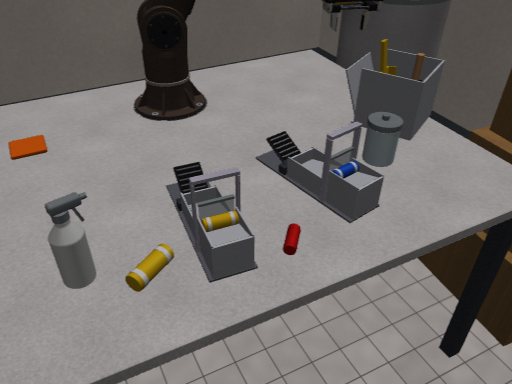

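View pics/side0.png

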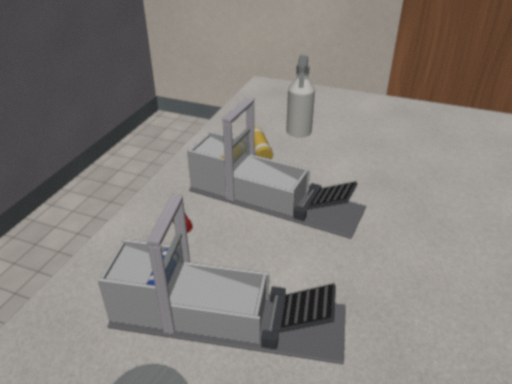

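View pics/wrist0.png

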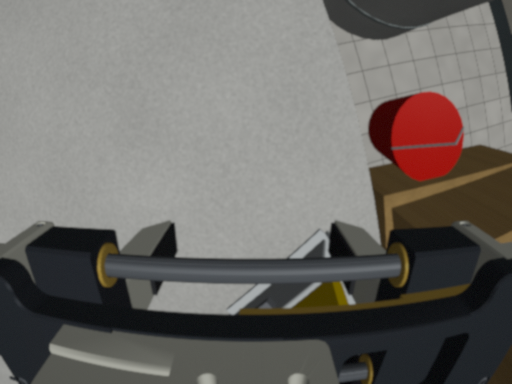

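Candidates: the yellow capsule in the left dispenser at scene (221,221), a bigger loose yellow one at (150,267), a red one at (291,238), and the blue one in the other dispenser at (344,171). I choose the dispenser at (221,221), with its pedal at (191,178). Close crops next.

```bash
python3 - <<'E'
import cv2,numpy as np
a=cv2.imread("pics/scene0.png")[150:285,120:270]; b=cv2.imread("pics/side0.png")[90:240,180:380]
cv2.imwrite("pics/ca.png",cv2.resize(a,None,fx=4,fy=4,interpolation=2)); cv2.imwrite("pics/cb.png",cv2.resize(b,None,fx=4,fy=4,interpolation=2))
E
```

```text
(no output)
```

View pics/ca.png

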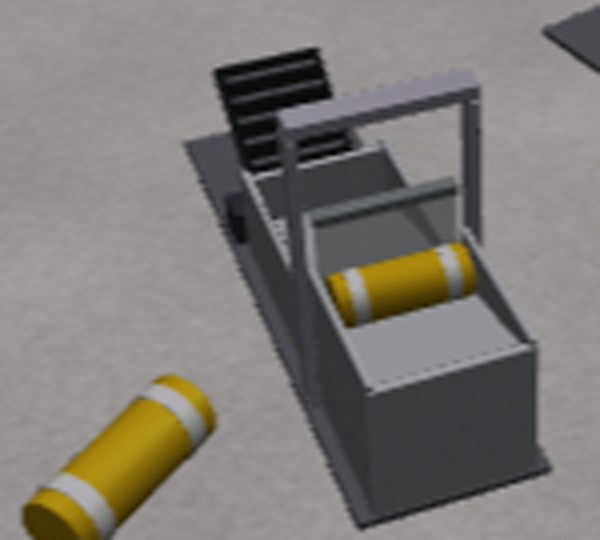

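View pics/cb.png

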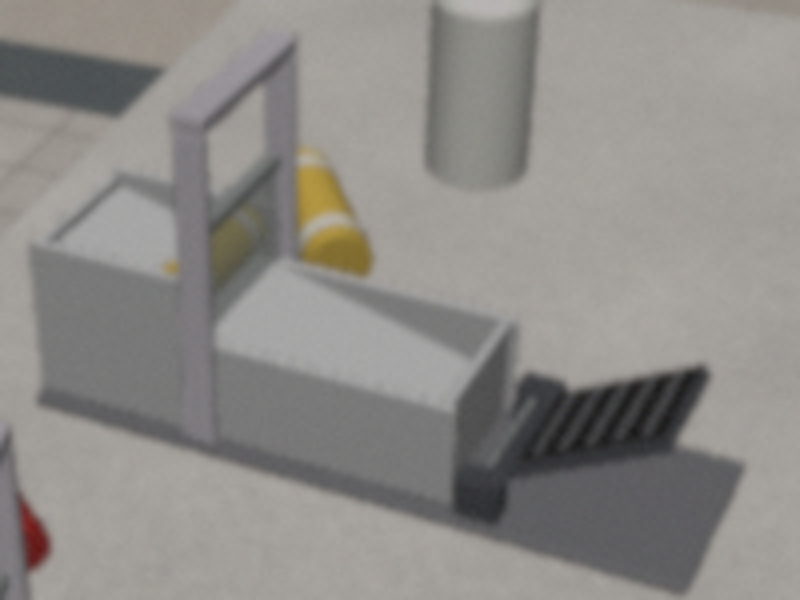

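```bash
cat > h.py <<'E'
import numpy as np
from cell import arm
def ray(n,p):
    c=arm.get_calibration(n);K=c["intrinsics"];E=c["extrinsics"]
    d=E[:3,:3]@np.linalg.solve(K,[p[0],p[1],1]);return E[:3,3],d/np.linalg.norm(d)
def pl(n,p,z):
    o,d=ray(n,p);return o+d*(z-o[2])/d[2]
def tri(p,q):
    o,d=ray("scene",p);o2,e=ray("side",q)
    s=np.linalg.lstsq(np.c_[d,-e],o2-o,rcond=None)[0];a=o+s[0]*d;b=o2+s[1]*e
    return (a+b)/2,np.linalg.norm(a-b)
E
python3 - <<'E'
from h import *
np.set_printoptions(precision=4,suppress=True)
for z in (0,0.004):
  print(z,[pl("scene",p,z)[:2] for p in((165.75,185.75),(210.75,281.75),(257.5,266.75))],[pl("side",p,z)[:2] for p in((365.75,205.75),(351.25,238),(190,190.5))])
for a,b in (((173.75,167.5),(356.75,182)),((200,162),(348,200.5)),((173.75,167.5),(348,200.5)),((200,162),(356.75,182))): print(tri(a,b))
E
```

```text
0 [array([ 0.4658, -0.1697]), array([ 0.8326, -0.1933]), array([ 0.838 , -0.0867])] [array([ 0.4721, -0.1795]), array([ 0.479 , -0.0678]), array([ 0.8407, -0.0936])]
0.004 [array([ 0.4712, -0.171 ]), array([ 0.836 , -0.1946]), array([ 0.8414, -0.0885])] [array([ 0.4717, -0.1741]), array([ 0.4785, -0.0632]), array([ 0.8378, -0.0888])]
(array([ 0.4956, -0.1511,  0.0719]), np.float64(0.0024275859374030605))
(array([ 0.4994, -0.0823,  0.0722]), np.float64(0.005709678857140117))
(array([ 0.4936, -0.1378,  0.0517]), np.float64(0.034640528914022084))
(array([ 0.5017, -0.0952,  0.0917]), np.float64(0.04008022807404135))
```

```bash
python3 - <<'E'
from h import *
np.set_printoptions(precision=3,suppress=True)
for n,p,z in (("blue pedal front",(270,138),.07),("blue pedal fr R",(296,133),.07),("bluearch",(342,130),.19),("box bl",(358,105),0),("box bl",(408,133),0),("canister",(381,160),0),("blueplate",(257,158),.004)): print(n,pl("scene",p,z))
E
```

```text
blue pedal front [0.473 0.142 0.07 ]
blue pedal fr R [0.481 0.222 0.07 ]
bluearch [0.696 0.209 0.19 ]
box bl [0.303 0.591 0.   ]
box bl [0.535 0.61  0.   ]
canister [0.622 0.429 0.   ]
blueplate [0.458 0.109 0.004]
```

```bash
python3 -m crank '[[0,0,-0.08,0.03,0],[0,0,-0.09,0.03,0.02],[0,0,-0.09,0.02,0.03],[0,0.02,-0.09,0,0.03],[0,0.05,-0.08,0,0.035],[0,0.06,-0.08,0,0.035],[0,0.06,-0.08,0,0.035],[0,0.06,-0.08,0,0.035]]' 20
```

```text
clock: 0.82
position: [0.2839, 0.3277, 0.2758]
ee_rot: [0.102, 3.14, 0.001]
force: [1.2, -0.2, -0.7]
width: 0.464
```

```bash
python3 -m crank '[[0,0.047,-0.09,0,0],[0,0.047,-0.09,0,0],[0,0.047,-0.09,0,0],[0,0.047,-0.09,0,0],[0,0.047,-0.09,0,0],[0,0.047,-0.09,0,0],[0,0.047,-0.09,0,0],[0,0.047,-0.09,0,0]]'; python3 -m crank '[[0,0.047,-0.09,0,0],[0,0.047,-0.09,0,0],[0,0.047,-0.09,0,0],[0,0.03,-0.06,0,0],[0,0.015,-0.03,-0.05,0],[0,0,0,-0.08,0],[0,0,0,0,0],[0,0,0,0,0]]'
```

```text
clock: 1.48
position: [0.4341, 0.0395, 0.2759]
ee_rot: [0.106, 3.139, 0.001]
force: [0.7, 1.4, 1.3]
width: 0.006
clock: 2.15
position: [0.5069, -0.1022, 0.2228]
ee_rot: [-0.106, -3.136, 0.0]
force: [-0.3, -0.6, 1.6]
width: 0.003
```

```bash
python3 -m crank '[[0,0.007,-0.04,0,0],[0,0,0,-0.06,0],[0,0,0,-0.08,0],[0,0,0,-0.08,0],[0,0,0,-0.03,0],[0,0,0,-0.02,0],[0,0,0,0,0],[0,0,0,0,0]]'
python3 - <<'E'
from cell import arm
import cv2
a=arm.get_image("scene")[110:230,120:270,::-1]; b=arm.get_image("side")[60:240,230:430,::-1]
cv2.imwrite("pics/d.png",cv2.resize(a,None,fx=4,fy=4,interpolation=2)); cv2.imwrite("pics/e.png",cv2.resize(b,None,fx=3,fy=3,interpolation=2))
E
```

```text
clock: 2.82
position: [0.512, -0.1182, 0.1171]
ee_rot: [0.105, 3.138, 0.0]
force: [0.8, -0.6, -0.0]
width: 0.006
```

View pics/d.png

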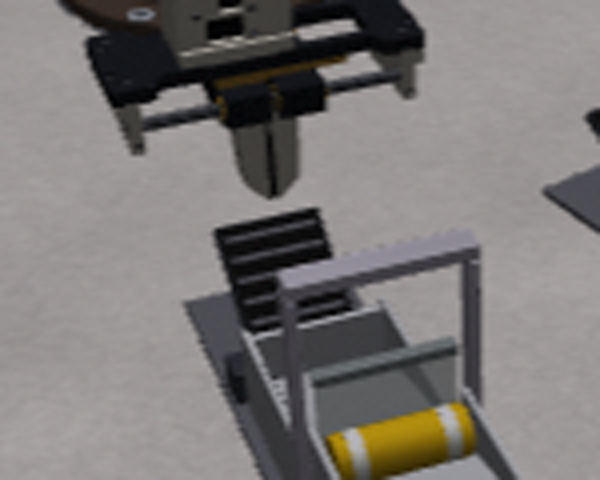

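View pics/e.png

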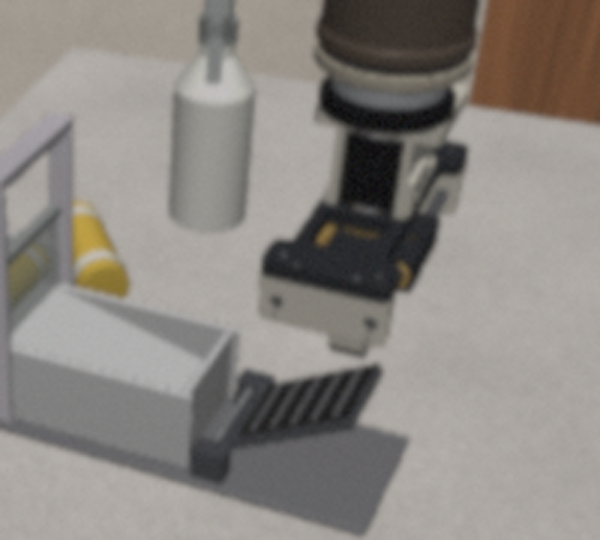

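The shut fingertips stand over the pedal, centred (scene crop 270,195; side crop 350,350). Now I press.

```bash
python3 -m crank '[[0,0,0,-0.03,0],[0,0,0,-0.03,0],[0,0,0,-0.025,0],[0,0,0,-0.025,0],[0,0,0,-0.025,0],[0,0,0,-0.02,0],[0,0,0,0,0],[0,0,0,0,0]]'
```

```text
clock: 3.58
position: [0.5106, -0.1185, 0.0537]
ee_rot: [-0.106, -3.139, -0.001]
force: [-3.7, 0.7, 6.1]
width: 0.006
```

```bash
python3 -m crank '[[0,0,0,-0.01,0],[0,0,0,-0.01,0],[0,0,0,-0.008,0],[0,0,0,0,0],[0,0,0,0,0],[0,0,0,0,0],[0,0,0,0,0],[0,0,0,0,0]]'
```

```text
clock: 4.25
position: [0.5102, -0.1186, 0.0438]
ee_rot: [-0.107, -3.139, -0.002]
force: [-8.0, 0.9, 20.7]
width: 0.007
```

The force jumped to 21 N at a tip height of 27 mm, so the pedal is at its stop. I'll hold and look.

```bash
python3 -m crank '[[0,0,0,0,0],[0,0,0,0,0],[0,0,0,0,0],[0,0,0,0,0],[0,0,0,0,0],[0,0,0,0,0],[0,0,0,0,0],[0,0,0,0,0]]'
python3 - <<'E'
from cell import arm
import cv2
a=arm.get_image("scene")[150:285,120:270,::-1]; b=arm.get_image("side")[60:240,180:380,::-1]
cv2.imwrite("pics/f.png",cv2.resize(a,None,fx=4,fy=4,interpolation=2)); cv2.imwrite("pics/g.png",cv2.resize(b,None,fx=3,fy=3,interpolation=2))
E
```

```text
clock: 4.92
position: [0.5102, -0.1186, 0.0439]
ee_rot: [-0.107, -3.139, -0.002]
force: [-8.2, 1.3, 20.4]
width: 0.004
```

View pics/f.png

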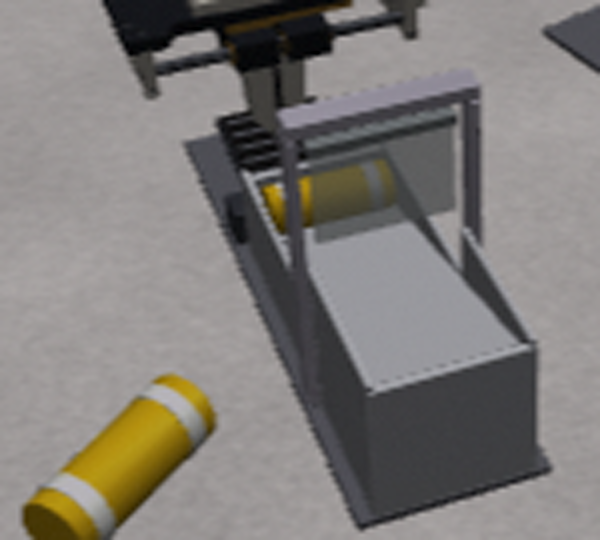

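View pics/g.png

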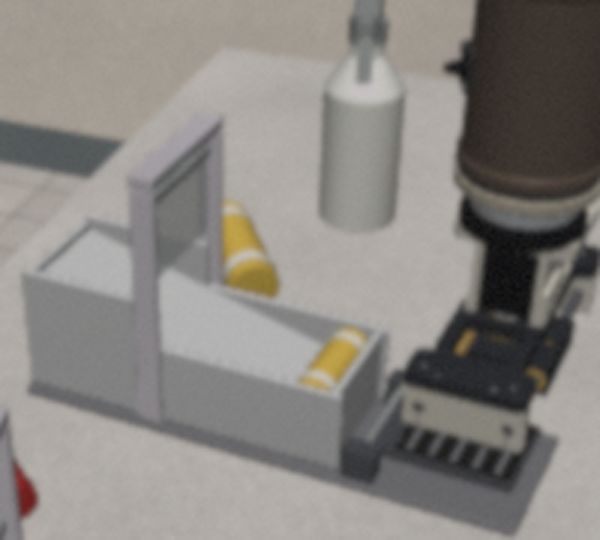

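The capsule lies in the tray against the lip (side crop 335,358), the gate is up and the pedal is level. I'll hold briefly, then lift straight up.

```bash
python3 -m crank '[[0,0,0,0,0],[0,0,0,0,0],[0,0,0,0.01,0],[0,0,0,0.02,0],[0,0,0,0.02,0],[0,0,0,0.02,0],[0,0,0,0.02,0],[0,0,0,0.02,0]]';python3 -m crank '[[0,0,0,0.03,0],[0,0,0,0.05,0],[0,0,0,0.08,0],[0,0,0,0.08,0],[0,0,0,0.08,0],[0,0,0,0.05,0],[0,0,0,0,0],[0,0,0,0,0]]'
python3 -m crank '[[0,0,0,0,0],[0,0,0,0,0],[0,0,0,0,0],[0,0,0,0,0],[0,0,0,0,0],[0,0,0,0,0],[0,0,0,0,0],[0,0,0,0,0]]'
python3 - <<'E'
from cell import arm
import cv2
a=arm.get_image("scene")[:,:,::-1]; b=arm.get_image("side")[60:240,180:380,::-1]
cv2.imwrite("pics/i.png",a);cv2.imwrite("pics/j.png",cv2.resize(b,None,fx=3,fy=3,interpolation=2))
E
```

```text
clock: 5.68
position: [0.5114, -0.1185, 0.0875]
ee_rot: [0.106, 3.139, -0.0]
force: [2.0, -1.5, 1.5]
width: 0.006
clock: 6.35
position: [0.5106, -0.1184, 0.2353]
ee_rot: [0.106, 3.139, 0.001]
force: [-0.4, 0.5, 0.0]
width: 0.005
clock: 7.02
position: [0.511, -0.1185, 0.2345]
ee_rot: [-0.106, -3.14, -0.0]
force: [0.2, 0.5, -0.5]
width: 0.007
```

View pics/i.png

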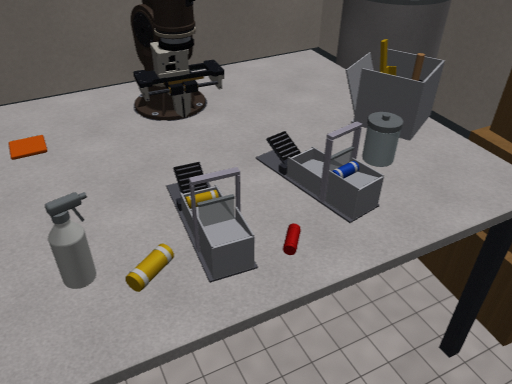

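View pics/j.png

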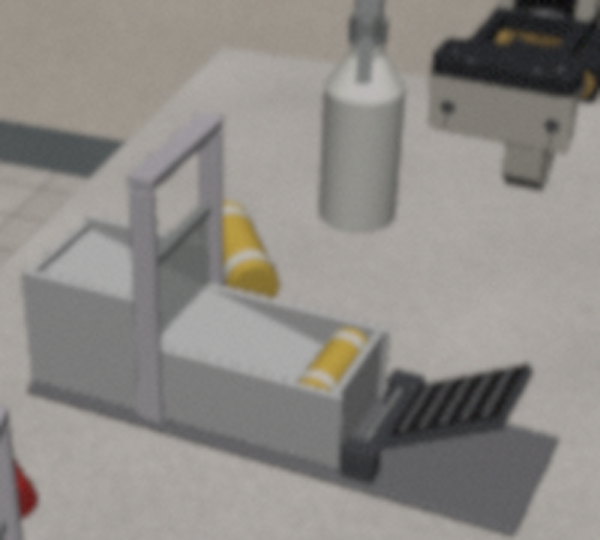

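The pedal is back up (side crop 460,400), the gate is down, and the capsule is in the tray (335,358). The blue dispenser is unchanged, and the gripper is clear. I'm handing it in.

```bash
python3 -c "
from cell import arm
print(arm.sign_off())"
```

```text
the job is handed in; nothing more can be done
None
```

I pressed the yellow dispenser's pedal straight down with the shut fingertips until it hit its stop. The tips were then 27 mm high with about 20 N of vertical force. I held it there for about a second, until the capsule had rolled into the tray, then lifted straight up. I handed the job in at about 7 s of the 32 s allowed.

The last pictures show:
- The yellow capsule is lying in the tray against the lip.
- The yellow pedal has sprung back up and its gate is down.
- The blue pedal and blue capsule look untouched, and so do the loose red and larger yellow capsules.
- The gripper is well clear, with force near zero.

No check failed or disagreed beyond a few millimetres of measurement scatter.

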